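Stand the specimen vials in the cups of their cap colour

ROBOT

A 6-joint arm with a two-finger parallel gripper is mounted at the origin on a cart in front of the work surface, level with it; the furniture and walls round the work are solid. World frame = base frame: x ahead of the robot, y to its left, z up, the work surface at z = 0. Lengths are in mm, angles in rad, forces in N, time in s.
With the tool pointing down it reaches from about 375 to 975 mm from the base axis. Payload 3.8 kg.
Tool frame: the origin (TCP) lies midway between the tips of the shut fingers; the grasp point (between the pads) lies 19 mm behind it; z points along the fingers, x is the direction in which the jaws open and shut, and the axes are right-handed (so a half turn about z gives the same grasp; the last joint's range is limited). The gripper opens to 85 mm and grips with 20 to 120 N. Pads are 22 mm wide; open, the fingers measure 114 mm over their backs; the gripper's body (76 mm by 85 mm) begins 54 mm behind the grasp point. The pads swing forward as they close: fully open they stand 13 mm farther back than shut.
Start: joints at [-0.037, 0.264, 1.604, -0, 1.274, -0.037], TCP at [674.995, -0.002, 231.28] pointing down, gripper open.
Joint ranges: [-2.63, 2.63], [-0.94, 2.18], [0.31, 2.57], [-1.31, 4.45], [0, 2.66], [-2.55, 2.55]. Speed limits (rad/s): [2.57, 2.57, 3.14, 3.14, 3.14, 3.14].

INTERFACE

Orientations are given as a rotation vector (axis times angle).
In Python, from station import telemetry, vision, job gives the robot as it stands.
- The arm moves only by the tool drive_tool, never from a script. Its argument "rows" is a list of rows, each a list of 7 numbers: the shift along the tool's x, y, z in m, then the turn, a rotation vector about the tool's x, y, z in rad, then the opening, from 0 (shut) to 1 (fully open). A call has 1 to 10 rows; each row shifts and turns the commanded pose from where the row before left it, along the tool's axes as they then stand; what a row does not reach is not made up. A row lasts 1/10 s, in which the tool goes at most 50 mm and 8.59 degrees, less where a joint would pass 70% of its speed; a pose out of reach is approached as far as the arm can. A call is refused whole if a number of a shift passes 0.05 or a number of a turn 0.15, either way. A call with a gripper value outside its range is refused whole. The fingers move at their own pace and stop on an object; "squeeze" is the grip in N (left out, the last holds). Time passes only in rows, so rows that do not move let the fingers close. It gives the time, the measured TCP pose, the force and the opening at its end, in the units of the state.
- telemetry.state(): the state, without advancing time (a new reading comes with each control period).
- vision.snapshot(name): name is "scene" or "side" or "wrist"; returns the picture (384x512x3 uint8, blue, green, red); there is no depth.
- vision.calibration(name): a dict with "mtx" (3x3 intrinsics, pixels), "R" (3x3) and "t" (3): a world point X has camera coordinates R X + t; the wrist camera has in their place "mount" (4x4, takes a point from camera to tool coordinates, whose origin is the TCP and whose axes are the tool frame's). Camera axes: x right, y down, z forward; pixel columns grow to the right and rows downward; lengths in mm; the calibration is good to about 2 mm. The wrist camera is an equidistant fisheye: a pixel r from the principal point sees the ray r / f radians off the axis. A picture is of the moment at which its call begins: read the wrist's pose just before it. calibration takes no time and is no camera call.
- job.close_job(): hands the job in, once; it reports no verdict.
The state is a dict: "time": time; "q": joint angles; "dq": joint speeds; "joint_torque": joint torques, N m; "tcp_pos": TCP position; "eef_rot": TCP orientation; "force": force on the tool from outside, world axes, zero at the start; "ft_torque": the same for the moment, N m; "grip_width": finger opening in mm.
Only numpy, scipy, OpenCV 4.12 (cv2) and the standard library are available. Lean on these libraries where they do the work, as an engineer would, in place of code of your own. Each camera call takes 0.05 s, during which the arm holds its last target. There are 200 camera calls.

TASK

Stand each of the four specimen vials upright in the cup stand that has the colour of its cap, one vial to a cup: the red one first, then the black one, and the two white ones last. Leave the two film canisters on the mat standing where they are, and do not lay a vial over on the way.

Things in the scene. Friction and masses are not known exactly. Their poses are not given: they have to be found in the camera images.
- vial_red: Loose screw-cap specimen vial of clear plastic, standing upright on the bench mat: red cap; 23 mm diameter body up to 46 mm, then a 20 mm diameter cap up to the full height of 62 mm; about 20 g. Origin: centre of the underside, z up. It is the only vial with this cap.
- vial_black: Loose screw-cap specimen vial of clear plastic, standing upright on the bench mat: black cap; 23 mm diameter body up to 46 mm, then a 20 mm diameter cap up to the full height of 62 mm; about 20 g. Origin: centre of the underside, z up. It is the only vial with this cap.
- vial_white_1: Loose screw-cap specimen vial of clear plastic, standing upright on the bench mat: cream-white cap; 23 mm diameter body up to 46 mm, then a 20 mm diameter cap up to the full height of 62 mm; about 20 g. Origin: centre of the underside, z up. The two white-capped vials count as the same.
- vial_white_2: Loose screw-cap specimen vial of clear plastic, standing upright on the bench mat: cream-white cap; 23 mm diameter body up to 46 mm, then a 20 mm diameter cap up to the full height of 62 mm; about 20 g. Origin: centre of the underside, z up. The two white-capped vials count as the same.
- holder_red: Round red plastic cup stand, fixed to the bench mat: foot 60 mm diameter, rim 52 mm diameter and 20 mm high above the mat; an open well 42 mm wide whose floor is 5 mm above the mat. Origin: centre of the underside, z up. 
- holder_black: Round black plastic cup stand, fixed to the bench mat: foot 60 mm diameter, rim 52 mm diameter and 20 mm high above the mat; an open well 42 mm wide whose floor is 5 mm above the mat. Origin: centre of the underside, z up. 
- holder_white_1: Round cream-white plastic cup stand, fixed to the bench mat: foot 60 mm diameter, rim 52 mm diameter and 20 mm high above the mat; an open well 42 mm wide whose floor is 5 mm above the mat. Origin: centre of the underside, z up. The two white cups are the same; either takes either white-capped vial.
- holder_white_2: Round cream-white plastic cup stand, fixed to the bench mat: foot 60 mm diameter, rim 52 mm diameter and 20 mm high above the mat; an open well 42 mm wide whose floor is 5 mm above the mat. Origin: centre of the underside, z up. The two white cups are the same; either takes either white-capped vial.
- canister_black: Loose black film canister with a black lid, standing on the mat among the vials: 34 mm diameter, 50 mm tall (fatter and shorter than a vial). Not to be moved. Origin: centre of the underside, z up.
- canister_grey: Loose black film canister with a grey lid, standing on the mat among the vials: 34 mm diameter, 50 mm tall (fatter and shorter than a vial). Not to be moved. Origin: centre of the underside, z up.
Things that resemble listed ones, but are neither listed nor needed, are in the scene too. What is shaped like the vial_white_1 but green or purple is not meant. Leave any purple look-alike of the vial_black alone.

How it is judged:
By the outcome, as a careful person would: the job done as asked, in the order asked, and still so for the second after the job is handed in, with the robot touching nothing.
It also fails if it takes over 96 s, if anything falls off the work surface, if the arm or the gripper's body presses on something with over 40 N, if the wrist force passes 120 N, or if a joint passes its speed limit or range.

## Working session

There is one attempt and no reset: what is moved stays moved. The work goes in short steps, Python scripts to look and compute and a tool call to move; the robot and the scene stay as the last step left them, time stands still between calls to the robot, and variables do not carry over. Pictures are saved under pics/ and viewed, about 12 in all and at most 16, crops included, and the job is handed in when it is done.

Besides the shell and the picture viewer there is one more tool, called as name(argument=value, ...), one argument or row to a line, values as JSON. drive_tool: Moves the arm, as the interface text tells. Its arguments: {"type":"object","properties":{"rows":{"type":"array","items":{"type":"array","items":{"type":"number"}}},"squeeze":{"type":"number"}},"required":["rows"]}

```bash
ls; mkdir -p pics
python3 - <<'E'
from station import telemetry, vision
import cv2, numpy as np
np.set_printoptions(precision=4,suppress=True)
print(telemetry.state())
for n in("scene","side","wrist"):
    c=vision.calibration(n);print(n,c)
    cv2.imwrite(f"pics/{n}0.png",vision.snapshot(n))
a=[cv2.imread(f"pics/{n}0.png") for n in("scene","side")]
E
```

```text
pics
{'time': 0.0, 'q': array([-0.0369,  0.2648,  1.6054,  0.    ,  1.2737, -0.0369]), 'dq': array([ 0.0005, -0.0003,  0.0005,  0.0017,  0.0004, -0.0019]), 'joint_torque': array([  0.0006, -51.5121, -36.7309,  -0.    ,   0.0131,   0.    ]), 'tcp_pos': array([674.2433,   0.0008, 229.9129]), 'eef_rot': array([-3.1415,  0.    ,  0.0036]), 'force': array([-0.2844,  0.4582, -0.0945]), 'ft_torque': array([ 0.0498, -0.0001,  0.0276]), 'grip_width': 85.32427445322844}
scene {'mtx': array([[349.2802,   0.    , 256.9873],
       [  0.    , 349.2802, 198.7755],
       [  0.    ,   0.    ,   1.    ]]), 'R': array([[-0.7664, -0.6422, -0.0108],
       [-0.4877,  0.5927, -0.641 ],
       [ 0.4181, -0.486 , -0.7675]]), 't': array([444.5925, 276.3643, 670.6352])}
side {'mtx': array([[420.8381,   0.    , 255.6574],
       [  0.    , 420.8381, 190.7564],
       [  0.    ,   0.    ,   1.    ]]), 'R': array([[ 0.9857, -0.1687,  0.0034],
       [-0.0807, -0.4888, -0.8686],
       [ 0.1482,  0.8559, -0.4954]]), 't': array([-511.7158,   87.4378,  782.2905])}
wrist {'mtx': array([[297.3186,   0.    , 254.4706],
       [  0.    , 297.3186, 195.4108],
       [  0.    ,   0.    ,   1.    ]]), 'mount': array([[   1.    ,   -0.0005,    0.0001,   -0.8057],
       [   0.0005,    0.9602,    0.2795,  -70.1957],
       [  -0.0002,   -0.2795,    0.9602, -142.1089],
       [   0.    ,    0.    ,    0.    ,    1.    ]])}
```

View pics/scene0.png

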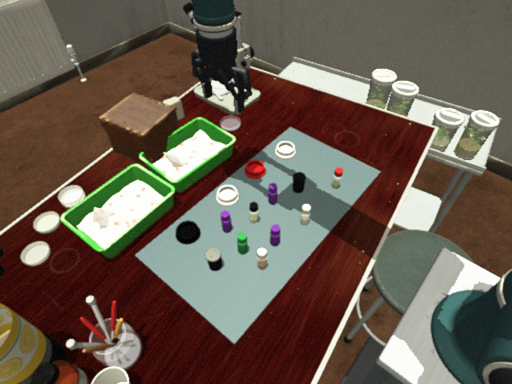

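View pics/wrist0.png

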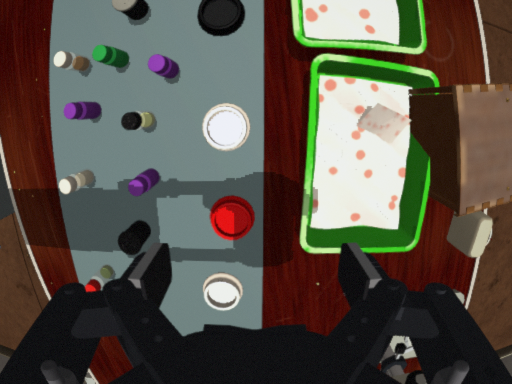

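View pics/side0.png

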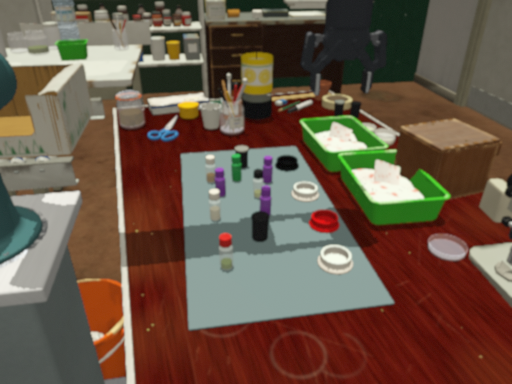

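The wrist view shows:
- **Vials:** red (95,285), black cap (130,121), white (65,60) and (68,183).
- **Canisters:** black (133,235), grey (130,8).
- **Decoys:** three purple, one green.
- **Cups:** red (232,217), white (226,127) and (222,292), black (221,15).

The scene and side views agree. Next I'll measure these by colour mask.

```bash
cat > h.py <<'E'
import cv2, numpy as np
from scipy.spatial.transform import Rotation as Ro
from station import telemetry, vision
np.set_printoptions(precision=1,suppress=True)
def snap(fn):
    s=telemetry.state(); im=vision.snapshot("wrist"); cv2.imwrite(f"pics/{fn}.png",im); return s,im
def cast(s,px,z):
    c=vision.calibration("wrist"); K=c["mtx"]; M=c["mount"]
    d=(np.array(px,float)-K[:2,2])/K[0,0]; r=np.hypot(*d)
    v=np.array([*(d/r*np.sin(r) if r else d),np.cos(r)])
    R=Ro.from_rotvec(s["eef_rot"]).as_matrix()
    o=R@M[:3,3]+s["tcp_pos"]; v=R@M[:3,:3]@v
    return (o+v*(z-o[2])/v[2])[:2]
def mask(im,kind):
    h=cv2.cvtColor(im,cv2.COLOR_BGR2HSV); H,S,V=cv2.split(h)
    m={"red":((H<8)|(H>172))&(S>150)&(V>70),"white":(S<75)&(V>150),"black":(V<50),
       "purple":(H>125)&(H<160)&(S>100),"green":(H>45)&(H<75)&(S>130)}[kind]
    return m.astype(np.uint8)*255
def blobs(im,kind,lo=80,hi=4000):
    n,l,st,ce=cv2.connectedComponentsWithStats(mask(im,kind))
    return [(ce[i],st[i]) for i in range(1,n) if lo<st[i,4]<hi]
E
python3 - <<'E'
from h import *
s,im=snap("w1")
for k in("red","white","black","purple","green"):
    for c,st in blobs(im,k):
        if c[0]<265: print(k,c,st,"z54",cast(s,c,54),"z20",cast(s,st[:2]+st[2:4]/2,20))
E
```

```text
red [ 22.2 137.4] [   0   45   45  144 2040] z54 [361.1  58.8] z20 [331.8  87.9]
red [ 44.6 102.6] [ 37  51  19 129 468] z54 [408.2  99.7] z20 [382.5  84.1]
red [231.5 217.1] [ 210  196   44   44 1525] z54 [647.1 -48.3] z20 [644.8 -62.1]
red [ 56.8 262.1] [ 31 245  47  44 852] z54 [ 384.8 -123.9] z20 [ 345.3 -154.6]
red [ 92.1 286.1] [ 84 280  16  12 143] z54 [ 440.1 -158.1] z20 [ 414.9 -182.3]
red [106.8 345.7] [100 337  18  21 130] z54 [ 430.6 -279.6] z20 [ 408.1 -320.9]
white [59.1 58.5] [ 53  51  13  16 160] z54 [433.7 152.6] z20 [408.7 160.5]
white [225.6 126.5] [ 202  103   48   48 1815] z54 [642.5  54. ] z20 [639.7  51.7]
white [  4.3 165.6] [  0 138  11  51 139] z54 [314.   22.1] z20 [279.4  20.2]
white [ 64.3 185.9] [ 58 179  13  15 148] z54 [428.9  -9.6] z20 [403.  -19.1]
white [ 37.6 271.1] [ 26 244  25  56 165] z54 [ 336.2 -145. ] z20 [ 301.7 -169.5]
white [222.  291.1] [203 273  40  38 965] z54 [ 631.5 -150.5] z20 [ 628.3 -175.7]
white [ 90.9 378.5] [ 85 369  14  15  87] z54 [ 359.6 -388.1] z20 [ 332.1 -428.2]
black [137.3  10.2] [122   0  27  20 315] z54 [541.7 194.2] z20 [525.2 208.2]
black [220.4  16. ] [ 198    0   47   36 1421] z54 [637.1 176.7] z20 [634.5 185.4]
black [131.1 120.7] [122 113  19  17 272] z54 [534.8  65. ] z20 [520.4  63.4]
black [ 52.1 214.5] [ 30 188  40  60 970] z54 [397.9 -49.4] z20 [362.4 -68.1]
black [133.9 237.3] [118 220  33  35 756] z54 [523.3 -76.7] z20 [508.1 -92.7]
purple [162.6  65.9] [148  54  30  24 498] z54 [573.8 123.7] z20 [563.7 129.2]
purple [ 81.5 110.1] [ 64 102  37  17 536] z54 [467.8  83.1] z20 [447.4  83.8]
purple [142.9 182.1] [128 169  31  27 513] z54 [544.4  -6.4] z20 [531.3 -15.1]
green [109.7  55.7] [ 92  45  36  22 550] z54 [508.4 143.4] z20 [491.2 150.7]
```

drive_tool(
  rows=[
    [-0.026,0.0175,0.0122,0,0,0,0.6],
    [-0.026,0.0175,0.0122,0,0,0,0.6],
    [-0.026,0.0175,0.0122,0,0,0,0.6],
    [-0.026,0.0175,0.0122,0,0,0,0.6],
    [-0.026,0.0175,0.0122,0,0,0,0.6],
    [-0.026,0.0175,0.0122,0,0,0,0.6],
    [-0.026,0.0175,0.0122,0,0,0,0.6],
    [-0.026,0.0175,0.0122,0,0,0,0.6],
    [-0.026,0.0175,0.0122,0,0,0,0.6],
    [0,0,0,0,0,0,0.6],
  ],
  squeeze=25,
)

```text
time: 1.2
tcp_pos: [436.3, -157.8, 119.0]
eef_rot: [-3.14, 0.004, 0.009]
force: [-0.6, 1.1, -0.5]
grip_width: 51.2
```

```bash
cat >> h.py <<'E'
def look(fn,kind,z=54,near=45):
    s,im=snap(fn); p=s["tcp_pos"]; print("t",round(s["time"],2),"tcp",p,"rot",np.round(s["eef_rot"],3),"w",s["grip_width"])
    for c,st in blobs(im,kind,60,9000):
        b=st[:2]+st[2:4]/2; w=cast(s,b,z)
        if np.hypot(*(w-p[:2]))<near: print(kind,c,st,"centroid",cast(s,c,z),"box",w,"d_tool",[w[0]-p[0],p[1]-w[1]])
E
python3 -c "
from h import *
look('w2','red')"
```

```text
t 1.2 tcp [ 436.3 -157.8  119. ] rot [-3.1  0.   0. ] w 51.17949915493177
red [263.6 210.8] [251 195  27  32 683] centroid [ 441.9 -159.6] box [ 442.5 -159.8] d_tool [np.float64(6.217472176796605), np.float64(1.9538218556706397)]
```

View pics/w2.png

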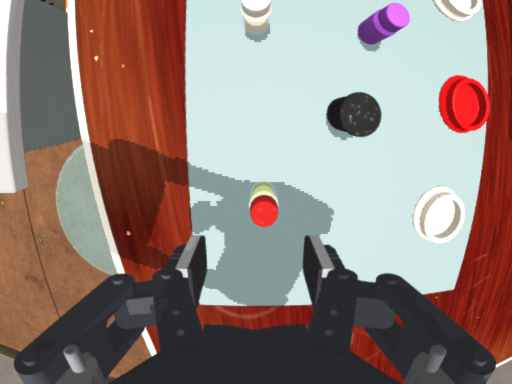

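The red vial is between the fingers, with its cap at (264,211), about 5.5 mm further along x. I'll descend and grip.

drive_tool(
  rows=[
    [0.0055,0,0.024,0,0,0,0.6],
    [0,0,0.024,0,0,0,0.6],
    [0,0,0.024,0,0,0,0.6],
    [0,0,0.024,0,0,0,0.6],
    [0,0,0,0,0,0,0.6],
    [0,0,0,0,0,0,0.2],
    [0,0,0,0,0,0,0.1],
    [0,0,0,0,0,0,0.1],
    [0,0,0,0,0,0,0.1],
    [0,0,0,0,0,0,0.1],
  ],
  squeeze=25,
)

```text
time: 2.25
tcp_pos: [448.0, -158.0, 26.9]
eef_rot: [3.14, -0.0, 0.005]
force: [0.6, -0.0, 5.6]
grip_width: 21.7
```

drive_tool(
  rows=[
    [0,0,-0.02,0,0,0,0.1],
    [0,0,-0.035,0,0,0,0.1],
    [0,0,-0.035,0,0,0,0.1],
    [0,0,0,0,0,0,0.1],
    [0,0,0,0,0,0,0.1],
  ],
)

```text
time: 2.75
tcp_pos: [447.1, -157.8, 116.5]
eef_rot: [3.141, -0.0, 0.004]
force: [-0.5, 0.4, -0.2]
grip_width: 21.9
```

```bash
python3 -c "
from h import *
look('w3','red',60,40)
s,im=snap('w3b')
for c,st in blobs(im,'red',300,9000):
    print(c,st,cast(s,st[:2]+st[2:4]/2,20))"
```

```text
t 2.75 tcp [ 447.1 -157.8  116.5] rot [ 3.1 -0.   0. ] w 21.866307311492253
[257.2 277.9] [ 234  251   47   54 2056] [ 447.9 -236.2]
[254.7 317.6] [ 224  308   62   21 1111] [ 445.6 -285.8]
```

View pics/w3.png

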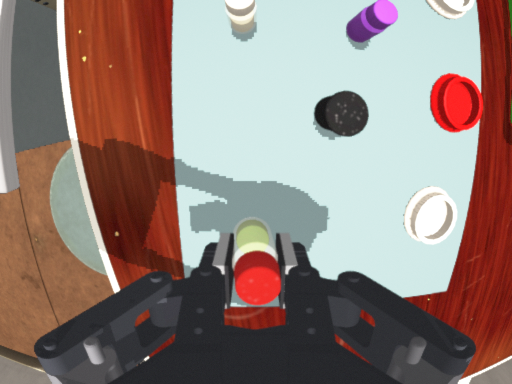

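The red vial is held upright and lifted. I'll move it to the red cup and check again above it.

drive_tool(
  rows=[
    [0.012,-0.006,0,0,0,0,0.1],
    [0.03,-0.0145,0,0,0,0,0.1],
    [0.03,-0.0145,0,0,0,0,0.1],
    [0.03,-0.0145,0,0,0,0,0.1],
    [0.03,-0.0145,0,0,0,0,0.1],
    [0.03,-0.0145,0,0,0,0,0.1],
    [0.024,-0.0115,0,0,0,0,0.1],
    [0.012,-0.006,0,0,0,0,0.1],
    [0,0,0,0,0,0,0.1],
    [0,0,0,0,0,0,0.1],
  ],
)

```text
time: 3.85
tcp_pos: [643.3, -61.4, 114.2]
eef_rot: [-3.142, -0.001, 0.004]
force: [0.0, -0.6, -1.1]
grip_width: 21.4
```

```bash
python3 -c "
from h import *
look('w4','red',20,90)"
```

```text
t 3.85 tcp [643.3 -61.4 114.2] rot [-3.1 -0.   0. ] w 21.4252388301163
red [308.4 153.2] [303 114  14  77 512] centroid [685.9 -24.4] box [687.2 -23.8] d_tool [np.float64(43.85604777179026), np.float64(-37.581685822583495)]
red [340.4 220.7] [ 331  123   25  155 1301] centroid [717.6 -83. ] box [718.6 -64.5] d_tool [np.float64(75.28219765592371), np.float64(3.0770891498043014)]
red [321.7 143.7] [318 129   8  32 102] centroid [696.7 -16.4] box [696.9 -17.4] d_tool [np.float64(53.60407158787541), np.float64(-43.93931124428773)]
red [255.6 194.9] [ 222  165   67   63 3176] centroid [643.2 -59.5] box [643.1 -60.9] d_tool [np.float64(-0.19336352644813815), np.float64(-0.4733107971065209)]
red [328.4 251.4] [324 219   9  60 394] centroid [ 709.3 -112.8] box [ 709.1 -110.3] d_tool [np.float64(65.82270831472908), np.float64(48.95455785962168)]
red [257.2 277.8] [ 235  251   46   54 2023] centroid [ 644.8 -139.5] box [ 645.5 -139.7] d_tool [np.float64(2.221817248678576), np.float64(78.30170757766976)]
```

View pics/w4.png

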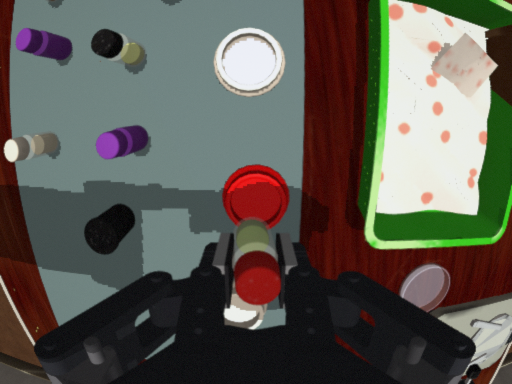

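The red cup is centred at (643,-61), directly under the vial. Lowering and releasing.

drive_tool(
  rows=[
    [0,0,0.025,0,0,0,0.1],
    [0,0,0.025,0,0,0,0.1],
    [0,0,0.02,0,0,0,0.1],
    [0,0,0.0105,0,0,0,0.1],
    [0,0,0,0,0,0,0.1],
    [0,0,0,0,0,0,0.1],
  ],
)

```text
time: 4.5
tcp_pos: [644.6, -61.9, 35.8]
eef_rot: [3.141, -0.001, 0.001]
force: [0.3, -0.7, -0.8]
grip_width: 21.7
```

drive_tool(
  rows=[
    [0,0,0,0,0,0,0.3],
    [0,0,0,0,0,0,0.4],
    [0,0,0,0,0,0,0.5],
    [0,0,0,0,0,0,0.55],
    [0,0,0,0,0,0,0.6],
    [0,0,-0.02,0,0,0,0.6],
    [0,0,-0.035,0,0,0,0.6],
    [0,0,-0.035,0,0,0,0.6],
    [0,0,0,0,0,0,0.6],
  ],
)

```text
time: 5.4
tcp_pos: [649.0, -62.1, 131.7]
eef_rot: [3.14, 0.0, 0.017]
force: [0.7, -0.6, 1.5]
grip_width: 51.2
```

```bash
python3 -c "
from h import *
look('w5','red',62,45)"
```

```text
t 5.4 tcp [649.  -62.1 131.7] rot [3.1 0.  0. ] w 51.15171578278927
red [247.5 191.6] [ 217  160   62   64 2750] centroid [643.8 -50.6] box [644.2 -51. ] d_tool [np.float64(-4.806301365360014), np.float64(-11.100102840372365)]
```

View pics/w5.png

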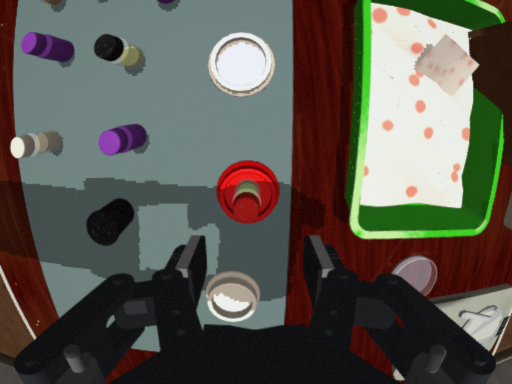

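The red vial stands upright in the red cup, with its cap top at (246,207). Next the black vial.

drive_tool(
  rows=[
    [-0.012,-0.013,0,0,0,0,0.6],
    [-0.024,-0.026,0,0,0,0,0.6],
    [-0.024,-0.026,0.004,0,0,0,0.6],
    [-0.024,-0.026,0.004,0,0,0,0.6],
    [-0.02,-0.022,0.004,0,0,0,0.6],
    [-0.01,-0.013,0,0,0,0,0.6],
    [0,0,0,0,0,0,0.6],
    [0,0,0,0,0,0,0.6],
  ],
)

```text
time: 6.25
tcp_pos: [530.5, 64.6, 112.7]
eef_rot: [3.141, 0.002, -0.0]
force: [0.6, -1.1, 0.6]
grip_width: 51.2
```

```bash
python3 -c "
from h import *
look('w6','black',58,45)"
```

```text
t 6.25 tcp [530.5  64.6 112.7] rot [ 3.1  0.  -0. ] w 51.2427477416671
black [262.9 212. ] [249 196  29  33 758] centroid [535.6  65.4] box [536.  65.] d_tool [np.float64(5.539064966452656), np.float64(-0.40786299151578476)]
```

View pics/w6.png

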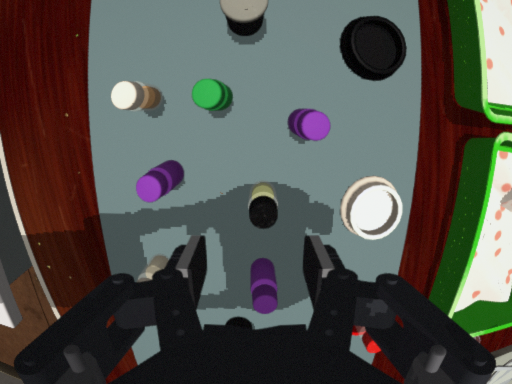

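The black vial is between the fingers (263,212), about 5 mm further in x. The nearest decoys clear the fingers. Grasping now.

drive_tool(
  rows=[
    [0.003,0,0.02,0,0,0,0.6],
    [0,0,0.022,0,0,0,0.6],
    [0,0,0.022,0,0,0,0.6],
    [0,0,0.022,0,0,0,0.6],
    [0,0,0,0,0,0,0.6],
    [0,0,0,0,0,0,0.6],
  ],
)

```text
time: 6.9
tcp_pos: [533.9, 63.8, 26.8]
eef_rot: [3.141, -0.002, -0.001]
force: [0.9, 0.7, 1.7]
grip_width: 51.3
```

drive_tool(
  rows=[
    [0,0,0,0,0,0,0.25],
    [0,0,0,0,0,0,0.1],
    [0,0,0,0,0,0,0.1],
    [0,0,0,0,0,0,0.1],
    [0,0,0,0,0,0,0.1],
  ],
)

```text
time: 7.4
tcp_pos: [535.0, 64.5, 28.4]
eef_rot: [3.142, 0.0, 0.005]
force: [1.7, -0.7, 6.4]
grip_width: 21.6
```

drive_tool(
  rows=[
    [0,0,-0.02,0,0,0,0.1],
    [0,0,-0.035,0,0,0,0.1],
    [0,0,-0.035,0,0,0,0.1],
    [0,0,0,0,0,0,0.1],
    [0,0,0,0,0,0,0.1],
  ],
)

```text
time: 7.9
tcp_pos: [533.9, 64.7, 117.9]
eef_rot: [-3.141, -0.0, -0.003]
force: [-0.1, 0.5, -0.3]
grip_width: 21.8
```

drive_tool(
  rows=[
    [0.008,-0.01,0,0,0,0,0.1],
    [0.02,-0.024,0,0,0,0,0.1],
    [0.022,-0.026,0,0,0,0,0.1],
    [0.022,-0.026,0,0,0,0,0.1],
    [0.018,-0.022,0,0,0,0,0.1],
    [0.01,-0.012,0,0,0,0,0.1],
    [0,0,0,0,0,0,0.1],
    [0,0,0,0,0,0,0.1],
  ],
)

```text
time: 8.7
tcp_pos: [632.3, 184.2, 115.4]
eef_rot: [3.14, 0.001, -0.005]
force: [0.2, -0.6, -0.9]
grip_width: 21.4
```

```bash
python3 -c "
from h import *
look('w7','black',20,90)"
```

```text
t 8.7 tcp [632.3 184.2 115.4] rot [ 3.1  0.  -0. ] w 21.4436253603649
black [254.8 178.7] [ 222  146   67   67 3519] centroid [631.5 199.4] box [632.  198.8] d_tool [np.float64(-0.24060614353754772), np.float64(-14.552456502249669)]
black [319.2 217.4] [311 203  17  29 387] centroid [687.2 165.4] box [687.5 165.3] d_tool [np.float64(55.213134557636295), np.float64(18.900678223079694)]
black [333.  239.1] [332 220   3  39  63] centroid [701.7 144.4] box [702.2 144. ] d_tool [np.float64(69.8996996504618), np.float64(40.21549046048881)]
```

View pics/w7.png

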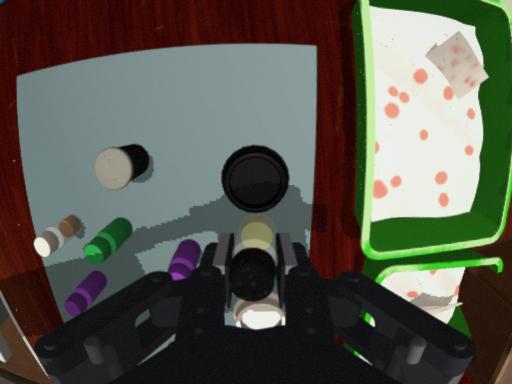

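The black cup is at (632,199); its earlier blob was clipped at the image edge. Shifting 14 mm in +y, then lowering and releasing.

drive_tool(
  rows=[
    [0,-0.007,0,0,0,0,0.1],
    [0,-0.007,0,0,0,0,0.1],
    [0,0,0.02,0,0,0,0.1],
    [0,0,0.025,0,0,0,0.1],
    [0,0,0.025,0,0,0,0.1],
    [0,0,0.01,0,0,0,0.1],
    [0,0,0,0,0,0,0.1],
    [0,0,0,0,0,0,0.1],
  ],
)

```text
time: 9.55
tcp_pos: [634.1, 198.7, 37.9]
eef_rot: [-3.141, 0.0, -0.002]
force: [-0.3, 0.1, 1.1]
grip_width: 21.4
```

drive_tool(
  rows=[
    [0,0,0,0,0,0,0.3],
    [0,0,0,0,0,0,0.4],
    [0,0,0,0,0,0,0.5],
    [0,0,0,0,0,0,0.55],
    [0,0,0,0,0,0,0.6],
    [0,0,-0.02,0,0,0,0.6],
    [0,0,-0.035,0,0,0,0.6],
    [0,0,-0.035,0,0,0,0.6],
    [0,0,0,0,0,0,0.6],
  ],
)

```text
time: 10.45
tcp_pos: [637.8, 199.7, 133.9]
eef_rot: [-3.139, -0.0, -0.017]
force: [1.6, 0.4, 1.1]
grip_width: 51.5
```

```bash
python3 -c "
from h import *
look('w8','black',20,45)"
```

```text
t 10.45 tcp [637.8 199.7 133.9] rot [-3.1 -0.  -0. ] w 51.482620424098386
black [246.6 191.3] [ 217  160   62   63 2648] centroid [631.2 199.6] box [632.5 199.4] d_tool [np.float64(-5.323612771817807), np.float64(0.31163755654904435)]
```

View pics/w8.png

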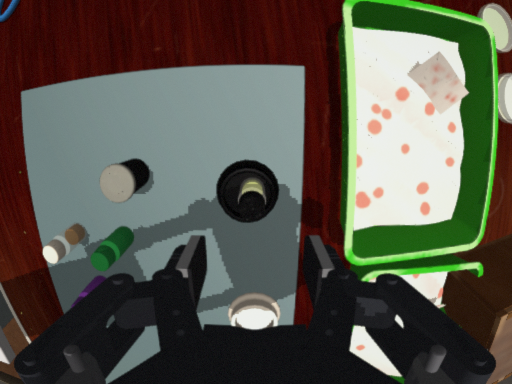

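The black vial stands in the black cup. Next, the white vial near (434,153).

drive_tool(
  rows=[
    [-0.015,0.0035,0,0,0,0,0.6],
    [-0.035,0.008,0.002,0,0,0,0.6],
    [-0.035,0.008,0.004,0,0,0,0.6],
    [-0.035,0.008,0.004,0,0,0,0.6],
    [-0.035,0.008,0.004,0,0,0,0.6],
    [-0.03,0.007,0.002,0,0,0,0.6],
    [-0.017,0.0045,0,0,0,0,0.6],
    [0,0,0,0,0,0,0.6],
    [0,0,0,0,0,0,0.6],
  ],
)

```text
time: 11.4
tcp_pos: [431.4, 151.5, 110.4]
eef_rot: [3.142, 0.0, -0.0]
force: [0.2, -0.2, -0.2]
grip_width: 50.7
```

```bash
python3 -c "
from h import *
look('w9','white',58,45)"
```

```text
t 11.4 tcp [431.4 151.5 110.4] rot [ 3.1  0.  -0. ] w 50.71182485361549
```

View pics/w9.png

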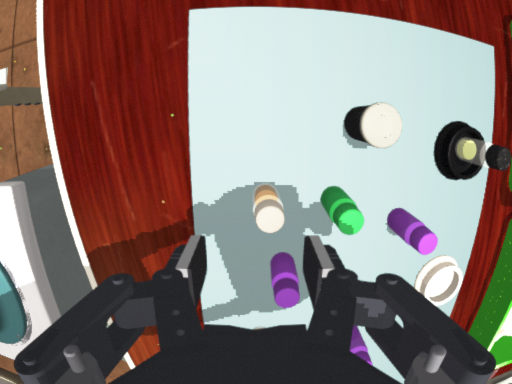

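The white cap is at about (270,216), with green close on the right, so I'll narrow the jaws before descending.

```bash
python3 -c "
from h import *
s=telemetry.state();print(s['tcp_pos'],cast(s,(270,216),62),'green top',cast(s,(350,219),62),'base',cast(s,(334,194),5))"
```

```text
[432.2 151.7 110.8] [442.  151.6] green top [499.4 148.8] base [502.1 151. ]
```

drive_tool(
  rows=[
    [0.004,0,0,0,0,0,0.45],
    [0.004,0,0,0,0,0,0.45],
    [0,0,0.02,0,0,0,0.45],
    [0,0,0.022,0,0,0,0.45],
    [0,0,0.022,0,0,0,0.45],
    [0,0,0.02,0,0,0,0.45],
    [0,0,0,0,0,0,0.45],
    [0,0,0,0,0,0,0.45],
  ],
)

```text
time: 12.25
tcp_pos: [439.9, 151.5, 26.9]
eef_rot: [3.141, -0.0, -0.001]
force: [0.1, 1.2, -0.1]
grip_width: 38.5
```

drive_tool(
  rows=[
    [0,0,0,0,0,0,0.25],
    [0,0,0,0,0,0,0.1],
    [0,0,0,0,0,0,0.1],
    [0,0,0,0,0,0,0.1],
    [0,0,0,0,0,0,0.1],
  ],
)

```text
time: 12.75
tcp_pos: [440.9, 151.9, 28.2]
eef_rot: [-3.141, -0.0, -0.004]
force: [-0.2, -0.0, 5.8]
grip_width: 21.8
```

drive_tool(
  rows=[
    [0,0,-0.02,0,0,0,0.1],
    [0,0,-0.035,0,0,0,0.1],
    [0,0,-0.035,0,0,0,0.1],
    [0,0,0,0,0,0,0.1],
    [0,0,0,0,0,0,0.1],
  ],
)

```text
time: 13.25
tcp_pos: [439.9, 151.6, 117.7]
eef_rot: [-3.141, -0.0, -0.003]
force: [-0.3, -0.9, -0.6]
grip_width: 21.6
```

drive_tool(
  rows=[
    [0.012,0.006,0,0,0,0,0.1],
    [0.03,0.015,0,0,0,0,0.1],
    [0.03,0.015,0,0,0,0,0.1],
    [0.03,0.015,0,0,0,0,0.1],
    [0.03,0.015,0,0,0,0,0.1],
    [0.03,0.015,0,0,0,0,0.1],
    [0.025,0.0125,0,0,0,0,0.1],
    [0.012,0.006,0,0,0,0,0.1],
    [0,0,0,0,0,0,0.1],
    [0,0,0,0,0,0,0.1],
  ],
)

```text
time: 14.25
tcp_pos: [637.1, 52.0, 115.4]
eef_rot: [-3.141, 0.001, 0.005]
force: [-0.3, 0.5, 0.5]
grip_width: 21.2
```

```bash
python3 -c "
from h import *
look('w10','white',20,60)"
```

```text
t 14.25 tcp [637.1  52.  115.4] rot [-3.1  0.   0. ] w 21.244436663016266
white [256.2 190.4] [ 223  160   67   64 2919] centroid [637.4  57.5] box [637.6  56.1] d_tool [np.float64(0.5838571298728539), np.float64(-4.021642266336762)]
```

View pics/w10.png

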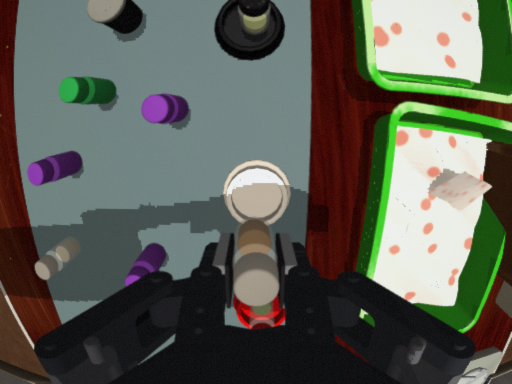

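The white cup is at about (637,54), so a 2.5 mm y correction and lower.

drive_tool(
  rows=[
    [0,-0.0025,0,0,0,0,0.1],
    [0,0,0.022,0,0,0,0.1],
    [0,0,0.025,0,0,0,0.1],
    [0,0,0.025,0,0,0,0.1],
    [0,0,0.01,0,0,0,0.1],
    [0,0,0,0,0,0,0.1],
    [0,0,0,0,0,0,0.1],
  ],
)

```text
time: 15.0
tcp_pos: [638.5, 55.1, 35.6]
eef_rot: [-3.142, -0.001, -0.001]
force: [-0.3, 0.2, 0.2]
grip_width: 21.4
```

drive_tool(
  rows=[
    [0,0,0,0,0,0,0.3],
    [0,0,0,0,0,0,0.4],
    [0,0,0,0,0,0,0.5],
    [0,0,0,0,0,0,0.55],
    [0,0,0,0,0,0,0.6],
    [0,0,-0.02,0,0,0,0.6],
    [0,0,-0.035,0,0,0,0.6],
    [0,0,-0.035,0,0,0,0.6],
    [0,0,0,0,0,0,0.6],
  ],
)

```text
time: 15.9
tcp_pos: [643.0, 54.7, 131.6]
eef_rot: [-3.141, 0.0, -0.017]
force: [1.6, 0.4, 0.6]
grip_width: 51.5
```

```bash
python3 -c "
from h import *
s,im=snap('w11');print(s['tcp_pos'])
for px in [(38,272),(50,265)]: print(cast(s,px,60))"
```

```text
[643.   54.7 131.6]
[419.9 -18.7]
[440.9  -8.2]
```

View pics/w11.png

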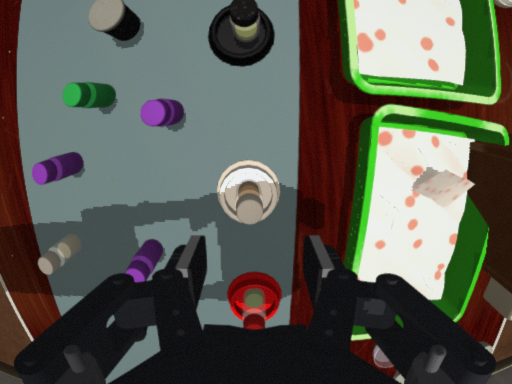

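The first white vial stands in its cup (249,200). The last one's cap is at (48,262), about (434,-9).

drive_tool(
  rows=[
    [-0.015,0.005,0,0,0,0,0.6],
    [-0.035,0.011,0.002,0,0,0,0.6],
    [-0.035,0.011,0.004,0,0,0,0.6],
    [-0.035,0.011,0.004,0,0,0,0.6],
    [-0.035,0.01,0.004,0,0,0,0.6],
    [-0.03,0.01,0.002,0,0,0,0.6],
    [-0.017,0.0055,0,0,0,0,0.6],
    [0,0,0,0,0,0,0.6],
    [0,0,0,0,0,0,0.6],
  ],
)

```text
time: 16.85
tcp_pos: [436.4, -9.0, 108.4]
eef_rot: [-3.141, 0.001, 0.0]
force: [-0.1, -0.2, 0.5]
grip_width: 51.9
```

```bash
python3 -c "
from h import *
look('w12','white',58,45)"
```

```text
t 16.85 tcp [436.4  -9.  108.4] rot [-3.1  0.   0. ] w 51.89356404708563
```

View pics/w12.png

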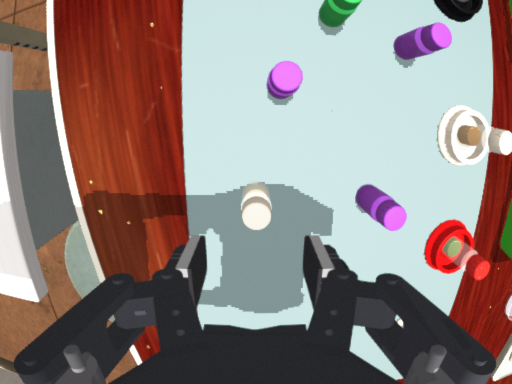

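The cap is at (257,214), nearly centred. Descending.

drive_tool(
  rows=[
    [0.001,0,0.02,0,0,0,0.5],
    [0,0,0.022,0,0,0,0.5],
    [0,0,0.022,0,0,0,0.5],
    [0,0,0.018,0,0,0,0.5],
    [0,0,0,0,0,0,0.5],
    [0,0,0,0,0,0,0.5],
  ],
)

```text
time: 17.5
tcp_pos: [438.2, -8.8, 26.9]
eef_rot: [-3.141, -0.001, 0.001]
force: [0.7, -0.1, 0.6]
grip_width: 43.0
```

drive_tool(
  rows=[
    [0,0,0,0,0,0,0.25],
    [0,0,0,0,0,0,0.1],
    [0,0,0,0,0,0,0.1],
    [0,0,0,0,0,0,0.1],
    [0,0,0,0,0,0,0.1],
  ],
)

```text
time: 18.0
tcp_pos: [438.8, -9.1, 28.0]
eef_rot: [3.141, -0.0, 0.004]
force: [1.6, -0.1, 5.2]
grip_width: 21.9
```

drive_tool(
  rows=[
    [0,0,-0.02,0,0,0,0.1],
    [0,0,-0.035,0,0,0,0.1],
    [0,0,-0.035,0,0,0,0.1],
    [0,0,0,0,0,0,0.1],
    [0,0,0,0,0,0,0.1],
  ],
)

```text
time: 18.5
tcp_pos: [437.9, -9.1, 117.6]
eef_rot: [3.141, -0.0, 0.003]
force: [-0.8, -1.1, -0.7]
grip_width: 21.7
```

drive_tool(
  rows=[
    [0.011,0.01,0,0,0,0,0.1],
    [0.025,0.022,0,0,0,0,0.1],
    [0.028,0.025,0,0,0,0,0.1],
    [0.028,0.025,0,0,0,0,0.1],
    [0.028,0.025,0,0,0,0,0.1],
    [0.028,0.025,0,0,0,0,0.1],
    [0.025,0.022,0,0,0,0,0.1],
    [0.014,0.01,0,0,0,0,0.1],
    [0,0,0,0,0,0,0.1],
    [0,0,0,0,0,0,0.1],
  ],
)

```text
time: 19.5
tcp_pos: [623.2, -173.2, 114.4]
eef_rot: [-3.14, 0.001, 0.007]
force: [-0.5, -0.1, -0.8]
grip_width: 21.5
```

```bash
python3 -c "
from h import *
look('w13','white',20,60)"
```

```text
t 19.5 tcp [ 623.2 -173.2  114.4] rot [-3.1  0.   0. ] w 21.48883665921762
white [259.7 197.3] [ 228  169   63   63 2525] centroid [ 626.4 -173.3] box [ 626.2 -176.1] d_tool [np.float64(3.0035024025337407), np.float64(2.9110442725008454)]
white [252.5 240.5] [237 231  35  22 456] centroid [ 620.2 -212.8] box [ 622.  -214.2] d_tool [np.float64(-1.20213656985743), np.float64(40.95120287043713)]
```

View pics/w13.png

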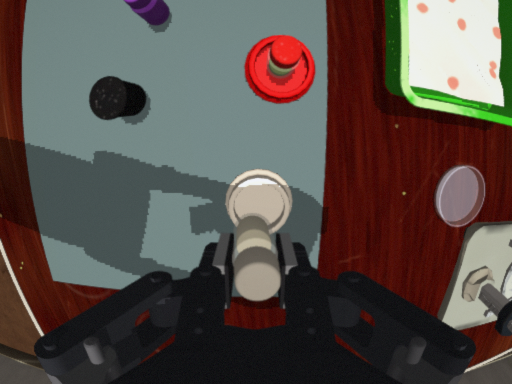

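The white cup is at about (626,-176): a 3 mm x and 3 mm y correction, then lower.

drive_tool(
  rows=[
    [0.002,0.003,0,0,0,0,0.1],
    [0,0,0.02,0,0,0,0.1],
    [0,0,0.025,0,0,0,0.1],
    [0,0,0.025,0,0,0,0.1],
    [0,0,0.011,0,0,0,0.1],
    [0,0,0,0,0,0,0.1],
    [0,0,0,0,0,0,0.1],
  ],
)

```text
time: 20.25
tcp_pos: [626.8, -175.9, 36.6]
eef_rot: [3.141, 0.001, 0.001]
force: [0.1, -0.5, 0.2]
grip_width: 21.9
```

drive_tool(
  rows=[
    [0,0,0,0,0,0,0.3],
    [0,0,0,0,0,0,0.4],
    [0,0,0,0,0,0,0.5],
    [0,0,0,0,0,0,0.55],
    [0,0,0,0,0,0,0.6],
    [0,0,-0.02,0,0,0,0.6],
    [0,0,-0.035,0,0,0,0.6],
    [0,0,-0.045,0,0,0,0.6],
    [0,0,-0.03,0,0,0,0.6],
    [0,0,0,0,0,0,0.6],
  ],
)

```text
time: 21.25
tcp_pos: [630.5, -177.3, 173.0]
eef_rot: [3.138, -0.0, 0.017]
force: [0.8, 1.2, 0.7]
grip_width: 51.2
```

```bash
python3 -c "
from h import *
print(telemetry.state()['time'])
a,b=[cv2.resize(vision.snapshot(n)[y:y+200,x:x+250],None,fx=1.5,fy=1.5) for n,x,y in (('scene',135,110),('side',170,130))]
cv2.imwrite('pics/end.png',np.hstack([a,b]))"
```

```text
21.25
```

View pics/end.png

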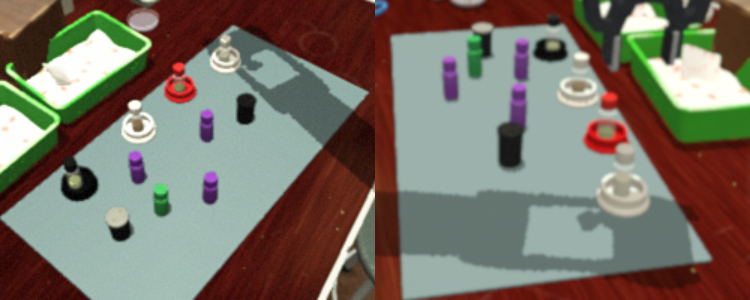

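All four vials stand upright in the matching cups. The canisters and decoys look unmoved, and the gripper is clear.

```bash
python3 -c "
from station import job
print(job.close_job())"
```

```text
the job is handed in; nothing more can be done
None
```

All four vials stand upright in the cups matching their caps. I placed red first, then black, then the two white ones, finishing at about 21 s of robot time.

The last scene and side pictures show each vial in its cup and the gripper clear at z ≈ 173 mm. The canisters and the purple and green look-alikes are still standing, to the eye where they were; I did not re-measure their positions.

Reported forces stayed under 7 N at the end of each move. The first reading of the black cup was about 14 mm off because it was cut by the image edge, and I corrected it before lowering. The vials probably dropped 2–4 mm when released. No check failed.

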